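# Hold the sample case's lid at the square for its stay

### The job

The sample case is to get its lid stay, set for 45 degrees; until then the lid drops shut by itself. First stand the aluminium rafter square on its flange on the worktop, flush against the right-hand side of the closed case (the -y side, on the right as the robot sees it), with the tall upright edge towards the robot and the sloping edge falling away to the back, moved along the side until that sloping edge crosses the end of the case's hinge, and let go of it. Then lift the lid, which has a brass pull in front, until it stands open at 45 degrees, its rim in line with the square's sloping edge, and finish while still holding it there, with the square still flush. Leave the lid stay, screwdriver, notebook and dropper bottle lying about where they are.

Things in the scene. Friction and masses are not known exactly. Their poses are not given: they have to be found in the camera images.
- sample_case: fixed low timber case with hinged lid, 170 (front to back) x 241 x 114 mm high; shut drawer with small knob low in front. Origin: centre of underside; x points to its back (hinge side), y to its left, z up. Flat right side: the plane y = -120 mm, x = -72 to +90 mm. The lid is the top 30 mm (z 84 to 114); front face of case and lid at x = -80 mm
- sample_case_lid (a joint): opening angle of the lid in rad: 0 shut, pi/4 = 45 degrees. It turns about a level hinge line along y at the top of the back wall (x = +91, z = +83 mm in the case's frame), its front swinging up and back. The hinge runs almost free: the lid (0.27 to 0.5 kg) falls shut when let go
- pull_bar (a point): middle of the brass bar pull on the lid's front: round level bar 10 mm thick, 116 mm long along the case's y, on two thin posts 44 mm left and right of this point; axis 38 mm in front of the lid's face (33 mm clear gap), 99 mm above the worktop when shut. Fixed to the lid, it swings up on a 210 mm radius about the hinge. Can be pinched from above between the posts
- case_hinge (a point): right-hand end of the hinge line, on the right side face of the case, 83 mm above the worktop; axes as the case's. With the square rightly placed its sloping edge crosses the hinge line here, 12 mm to the right of this point
- square: loose cast-aluminium rafter square, 0.18 to 0.3 kg: upright right-angled triangle frame, legs 180 mm, 8 mm thick, rims 21 mm wide, on a flange 180 x 24 x 7 mm along its bottom leg. Origin: middle of the flange's underside; x along the flange to the low 45-degree corner (x = +90 mm), z up; upright edge at x = -90 mm, peak at z = 180 mm. Can be pinched across its 8 mm from above near the peak
- square_edge (a point): point on the sloping edge of the square 83 mm above its underside (x = +7 mm in the square's frame, mid thickness): it belongs beside case_hinge, 12 mm (half the flange) to its right when the flange is flush
- square_front (a point): middle of the front end of the square's flange, at its underside (x = -90 mm in the square's frame)
- lid_stay: the brass lid stay, a flat slotted arm about 110 mm long, waiting on the worktop to the left; origin at its pivot end; leave alone
- screwdriver: screwdriver with a black handle, 170 mm, lying to the left; leave alone
- dropper_bottle: small dark dropper bottle, 28 mm across and 93 mm high, standing to the left of the case; origin centre of its foot; leave alone
- notebook: dark notebook 148 x 106 x 14 mm lying at the left; leave alone

How it is judged:
By the outcome, as a careful person would: the job done as asked, in the order asked, and still so for the second after the job is handed in, while the arm keeps its last pose, push and grip.
It also fails if it takes over 67 s, if anything falls off the work surface, if the arm or the gripper's body presses on something with over 40 N, if the wrist force passes 120 N, or if a joint passes its speed limit or range.

### The arm

A 6-joint arm with a two-finger parallel gripper is mounted at the origin on a cart in front of the work surface, level with it; the furniture and walls round the work are solid. World frame = base frame: x ahead of the robot, y to its left, z up, the work surface at z = 0. Lengths are in mm, angles in rad, forces in N, time in s.
With the tool pointing down it reaches from about 325 to 750 mm from the base axis. Payload 7.6 kg.
Tool frame: the origin (TCP) lies on the centre line of the jaws, within the pads' length; the fingertips stand 25 mm ahead of it and the grasp point (between the pads) lies 6 mm ahead of it; z points along the fingers, y is the line along which they close (so a half turn about z gives the same grasp; the last joint's range is limited). The gripper opens to 85 mm and grips with 20 to 120 N. Pads are 22 mm wide; open, the fingers measure 114 mm over their backs; the gripper's body (76 mm by 85 mm) begins 54 mm behind the grasp point. The pads swing forward as they close: fully open they stand 13 mm farther back than shut.
Start: joints at [1.266, 0.052, 1.401, -0, 1.689, -0.07], TCP at [122.121, 510.617, 256.323] pointing down, gripper open.
Joint ranges: [-2.9, 2.9], [-0.91, 2.17], [0.12, 2.37], [-1.06, 4.2], [0.26, 2.73], [-2.93, 2.93]. Speed limits (rad/s): [2.57, 2.57, 3.01, 3.14, 3.14, 3.14].

### API

Orientations are given as a unit quaternion [w, x, y, z].
In Python, from station import status, imaging, robot gives the robot as it stands. The module is installed in compiled form; this text tells all that it offers.
- The arm moves only by the tool drive_tool, never from a script. Its argument "steps" is a list of rows, each an object with "travel": the shift along the tool's x, y, z in mm, a list of three; "delta_rot": the turn, a rotation vector about the tool's x, y, z in degrees, a list of three; "fingers": the closure, from 0 (fully open) to 1 (shut). In form: [{"travel": [tx, ty, tz], "delta_rot": [wx, wy, wz], "fingers": fingers}, ...]. A call has 1 to 20 rows; each row shifts and turns the commanded pose from where the row before left it, along the tool's axes as they then stand; what a row does not reach is not made up. A row lasts 1/8 s, in which the tool goes at most 62.5 mm and 10.7 degrees, less where a joint would pass 70% of its speed; a pose out of reach is approached as far as the arm can. A call with a gripper value outside its range is refused whole. The fingers move at their own pace and stop on an object; the grip force is fixed at half the most. Time passes only in rows, so rows that do not move let the fingers close. It gives the time, the measured TCP pose, the force, the opening and the grip force at its end, in the units of the state.
- status.sense(): the state, without advancing time (a new reading comes with each control period).
- imaging.camera(name): name is "scene" or "top" or "wrist"; returns a dict with "image" (384x512x3 uint8, red, green, blue), "range_z" (384x512 float32, mm along the optical axis (not along the pixel's ray), 0 where there is no reading), "fx", "fy", "cx", "cy" (pixels), "dist_coeffs" ([k1, k2, p1, p2, k3] as OpenCV has them; the pictures are not rectified), "R" (3x3) and "t" (3): a world point X has camera coordinates R X + t. Camera axes: x right, y down, z forward; pixel columns grow to the right and rows downward; lengths in mm; the calibration is good to about 2 mm. A picture is of the moment at which its call begins.
- robot.hand_in(): hands the job in; it is judged then, once.
The state is a dict: "clock": time; "joint_pos": joint angles; "joint_velocities": joint speeds; "effort": joint torques, N m; "position": TCP position; "eef_rot": TCP orientation; "wrist_force": force on the tool from outside, world axes, zero at the start; "wrist_torque": the same for the moment, N m; "opening": finger opening in mm; "grip_force": force on a finger pad.
Only numpy, scipy, OpenCV 4.12 (cv2) and the standard library are available. Lean on these libraries where they do the work, as an engineer would, in place of code of your own. Each camera call takes 0.05 s, during which the arm holds its last target. There are 200 camera calls.

## Working session

There is one attempt and no reset: what is moved stays moved. The work goes in short steps, Python scripts to look and compute and a tool call to move; the robot and the scene stay as the last step left them, time stands still between calls to the robot, and variables do not carry over. Pictures are saved under pics/ and viewed, at most 10 in all, crops included, and the job is handed in when it is done.

Besides the shell and the picture viewer there is one more tool, called after ">>>" as name(argument=value, ...), one argument or row to a line, values as JSON. drive_tool: Moves the arm, as the interface text tells. Its arguments: {"type":"object","properties":{"steps":{"type":"array","items":{"type":"object","properties":{"travel":{"type":"array","items":{"type":"number"}},"delta_rot":{"type":"array","items":{"type":"number"}},"fingers":{"type":"number"}}}}},"required":["steps"]}

```bash
mkdir -p pics; cat > h.py <<'E'
import numpy as np, cv2
from station import status, imaging, robot
def cam(n):
    c=imaging.camera(n); c['K']=np.array([[c['fx'],0,c['cx']],[0,c['fy'],c['cy']],[0,0,1]],float); c['d']=np.array(c['dist_coeffs'],float)
    c['R']=np.array(c['R']);c['t']=np.array(c['t']);return c
def ray(c,uv):
    p=cv2.undistortPoints(np.array(uv,float).reshape(-1,1,2),c['K'],c['d']).reshape(-1,2)
    d=np.c_[p,np.ones(len(p))]@c['R']; return -c['R'].T@c['t'],d
def onz(c,uv,z):
    o,d=ray(c,uv); return o+d*((z-o[2])/d[:,2])[:,None]
def cloud(c):
    v,u=np.mgrid[:384,:512]; o,d=ray(c,np.c_[u.ravel(),v.ravel()])
    P=o+d*c['range_z'].reshape(-1,1); P[c['range_z'].ravel()<=0]=np.nan
    return P.reshape(384,512,3)
def proj(c,X):
    return cv2.projectPoints(np.array(X,float).reshape(-1,1,3),cv2.Rodrigues(c['R'])[0],c['t'],c['K'],c['d'])[0].reshape(-1,2)
E
python3 - <<'E'
from h import *
cs={n:cam(n) for n in('top','scene')}
import pickle;pickle.dump(cs,open('c0.pkl','wb'))
for n,c in cs.items():
    cv2.imwrite(f'pics/{n}0.png',c['image'][:,:,::-1]); print(n,-c['R'].T@c['t'],c['fx'])
    P=cloud(c); print(np.round(P[::48,::64].reshape(-1,3)).tolist())
s=status.sense();print(s)
E
```

```text
top [ 305.81331064    2.3777772  1276.35440416] 354.6159277904193
[[2016.0, 1783.0, -745.0], [2030.0, 1356.0, -743.0], [2047.0, 931.0, -745.0], [1443.0, 328.0, -32.0], [1436.0, 51.0, -14.0], [1447.0, -220.0, -15.0], [1461.0, -494.0, -21.0], [1461.0, -760.0, -12.0], [1102.0, 1010.0, 85.0], [1138.0, 794.0, 45.0], [1157.0, 549.0, 31.0], [1188.0, 302.0, -0.0], [1194.0, 42.0, 4.0], [1208.0, -218.0, -3.0], [1449.0, -600.0, -328.0], [1459.0, -924.0, -327.0], [948.0, 1042.0, -1.0], [898.0, 719.0, 114.0], [967.0, 538.0, -2.0], [977.0, 286.0, -3.0], [982.0, 34.0, 4.0], [990.0, -216.0, 5.0], [1406.0, -741.0, -742.0], [1359.0, -1074.0, -630.0], [748.0, 999.0, 4.0], [756.0, 755.0, 5.0], [767.0, 514.0, 1.0], [775.0, 270.0, 3.0], [784.0, 27.0, 1.0], [795.0, -218.0, -5.0], [1089.0, -727.0, -738.0], [1077.0, -1074.0, -674.0], [564.0, 971.0, -9.0], [565.0, 712.0, 29.0], [580.0, 492.0, -0.0], [589.0, 256.0, -1.0], [572.0, 18.0, 111.0], [606.0, -216.0, 1.0], [793.0, -715.0, -739.0], [797.0, -1064.0, -698.0], [387.0, 930.0, 0.0], [396.0, 702.0, -1.0], [404.0, 470.0, 5.0], [412.0, 242.0, 1.0], [421.0, 13.
[... 2045 characters left out ...]
 'joint_pos': array([ 1.26569151e+00,  5.27648564e-02,  1.40159145e+00, -3.98585283e-06,
        1.68859872e+00, -7.03018272e-02]), 'joint_velocities': array([ 0.00041029,  0.00048211, -0.00186463, -0.00116145,  0.00096222,
        0.00112089]), 'effort': array([ 1.19602249e-03, -3.82584965e+01, -3.60979986e+01, -1.50272200e-06,
        4.84632124e-03,  2.31810850e-05]), 'position': array([122.05411126, 510.38477337, 255.57731796]), 'eef_rot': array([-1.25167255e-04,  1.17132190e-01,  9.93116099e-01, -6.69592564e-04]), 'wrist_force': array([ 0.47536521, -0.36421971, -1.03261871]), 'wrist_torque': array([-0.02995861,  0.04702568, -0.04200859]), 'grip_force': 0.0, 'opening': 85.36894705644382}
```

View pics/top0.png

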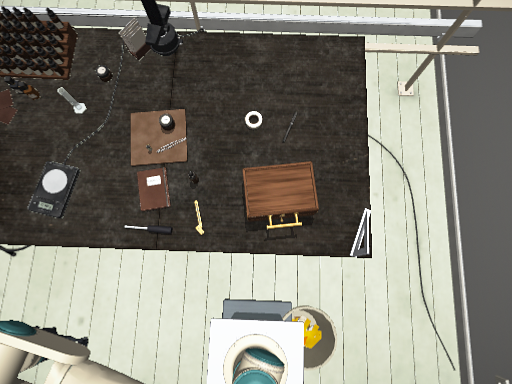

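View pics/scene0.png

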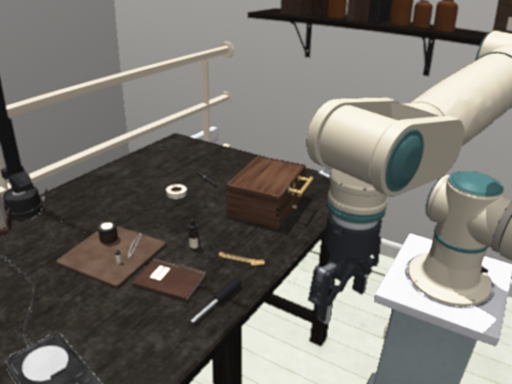

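The top view shows the case at px (243–318, 163–217) with its pull at (284, 224). The square is near the table's right front corner, at (350–371, 208–257). The scene view doesn't show the square because the arm hides it.

```bash
python3 - <<'E'
from h import *
import pickle
c=pickle.load(open('c0.pkl','rb'))['top']
im=c['image'];P=cloud(c)
# lid top
m=((abs(P[...,2]-114)<15)).astype(np.uint8); m[:150]=0;m[225:]=0;m[:,:235]=0;m[:,325:]=0
hsv=cv2.cvtColor(im,cv2.COLOR_RGB2HSV)
m[(hsv[...,1]<60)|(hsv[...,2]<50)]=0
n,l,st,_=cv2.connectedComponentsWithStats(m);k=1+st[1:,4].argmax()
cn=cv2.findContours((l==k).astype(np.uint8),0,1)[0][0]
q=onz(c,cn.reshape(-1,2),114)[:,:2].astype(np.float32)
print('lid rect',cv2.minAreaRect(q),np.nanmedian(P[l==k][:,2]))
print(cv2.boxPoints(cv2.minAreaRect(q)))
# pull: yellow
y=((hsv[...,0]>18)&(hsv[...,0]<35)&(hsv[...,1]>120)&(hsv[...,2]>100)); y[:210]=0;y[240:]=0;y[:,:250]=0;y[:,310:]=0
v,u=np.nonzero(y);print('pull px',u.min(),u.max(),v.min(),v.max()); X=onz(c,np.c_[u,v],99)
print(cv2.minAreaRect(X[:,:2].astype(np.float32)))
# square
s=slice(200,262),slice(340,378)
Q=P[s];I=im[s]
print('sq z');print(np.where(I.min(2)>90,np.nan_to_num(Q[...,2],nan=-99),-9).astype(int)[::2])
cv2.imwrite('pics/sq0.png',cv2.resize(im[s][:,:,::-1],None,fx=9,fy=9,interpolation=0))
E
```

```text
lid rect ((566.2508544921875, -64.53860473632812), (212.8686981201172, 239.17115783691406), 8.035727500915527) 111.48002211289088
[[ 444.14465    38.994255]
 [ 477.5785   -197.8285  ]
 [ 688.35706  -168.07147 ]
 [ 654.9232     68.7513  ]]
pull px 267 301 213 228
((480.4834289550781, -78.10675048828125), (44.64905548095703, 114.04996490478516), 6.738821506500244)
sq z
[[  -9   -9   -9 ... -729 -739 -741]
 [  -9   -9   -9 ... -743 -740 -741]
 [  -9   -9   -9 ... -729 -742 -736]
 ...
 [  -9   -9   -9 ... -741 -728 -731]
 [-738 -736 -736 ... -750 -743 -740]
 [-744 -746 -744 ... -743 -728 -736]]
```

View pics/sq0.png

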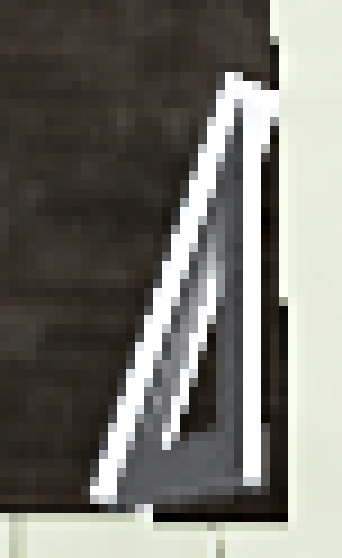

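The crop shows the square already standing. Its flange runs from (350, 254) to (366, 209), and its upright is near the robot with the peak at about px (368, 254).

```bash
cat > fit.py <<'E'
from h import *
def lidfit(c,cn_mask):
    pass
E
python3 - <<'E'
from h import *
import pickle
c=pickle.load(open('c0.pkl','rb'))['top']
im=c['image'];P=cloud(c);hsv=cv2.cvtColor(im,cv2.COLOR_RGB2HSV)
G=cv2.GaussianBlur(im[...,0].astype(float),(0,0),0.7)
def sub(line):  # argmax abs gradient subpixel along list
    g=np.abs(np.diff(line));k=g.argmax();a=g[max(k-1,0):k+2]; return k+.5+((a[2]-a[0])/(2*(2*a[1]-a[0]-a[2])) if len(a)==3 else 0)
L=np.array([(236+sub(G[v,236:250]),v) for v in range(174,208)]);R=np.array([(310+sub(G[v,310:325]),v) for v in range(170,206)])
B=np.array([(u,158+sub(G[158:172,u])) for u in range(250,308)])
def fl(p):
    X=onz(c,p,114)[:,:2].astype(np.float32);vx,vy,x,y=cv2.fitLine(X,cv2.DIST_HUBER,0,.01,.01).ravel();r=(X-[x,y])@[-vy,vx];return (x,y),np.degrees(np.arctan2(vy,vx)),np.abs(r).mean()
for n,p in zip('LRB',(L,R,B)): print(n,fl(p))
# square
s=slice(205,258),slice(345,375)
np.set_printoptions(linewidth=220)
z=np.nan_to_num(P[s][...,2],nan=-99);z[z<-100]=-1
print(z.astype(int)[::3])
for uv,zz in [((350.5,254),7),((365,208.5),7),((370.8,211),7),((368,254),180),((369,211),7)]: print(uv,zz,onz(c,[uv],zz).round(1))
E
```

```text
L ((np.float32(573.76697), np.float32(57.784737)), np.float32(7.930703), np.float32(0.27156436))
R ((np.float32(587.39124), np.float32(-182.2097)), np.float32(8.183383), np.float32(0.24959217))
B ((np.float32(674.1487), np.float32(-70.01039)), np.float32(-81.91081), np.float32(0.25839168))
[[  4  -2   1  -1   2   3  -1  -1   1   0  -1   0   1   5   1  -3   0   1  -4   2   0   0   0   1  -4   0  -1  -1  -1  -1]
 [ -5  -4   2  -1   2   0   0   1   1   0  -2   0   0  -5   1   4   1  -2  -1   0   5  11   0   2   0   0  -1  -1  -1  -1]
 [ -3   0  -3  -1   1   2  -1   0  -1  -1   0  -2  -2   1   0   1   0   1   0   5   7   8  12   8   6   5  -1  -1  -1  -1]
 [  0  -1   3  -2   2   0  -1   1   2   1  -1  -1   0   0   0   2   3   0  10   6   8  23  25  23   8   1  -1  -1  -1  -1]
 [ -2   2  -4   1   0   0   0  -1   0  -2   1  -2   1   0  -1  -1   2   8   3   6  22  33  40  39   0   0  -1  -1  -1  -1]
 [  1  -2  -6   3  -5  -2   4  -3   1   0   0   1   1  -2   4  -1   7   8  10  23  31  47  48  52   1   0  -1  -1  -1  -1]
 [  0   1  -2  -3  -2  -5   0   1   2   2   1  -1  -3  -1   0   3  10  
[... 903 characters left out ...]
  -1  -1]
 [  4   3  -1  -5   0  -2   0   3   2   7  14  24  18   5   6  -3  -5   0   1 134 147 157 160 158   1  -4   1  -1  -1  -1]
 [ -3   0   1  -5  -3  -2   6  10   3  22  27  47  55  72  82  99 109 122 134 144 158 164 172 167   3  -3  -1  -1  -1  -1]
 [  3   2   1   0   0   8   5   5  14  25  44  55  68  87  96 108 125 132 141 146 159 165 169 180  -1   2  -1  -1  -1  -1]
 [-99  -1  -1  -4   0   0  -1   0  -2   2   6   0  -1   0   2  -2   1   0  -5  -3  -2  -3  -5   1   0   1   1  -1  -1  -1]]
(350.5, 254) 7 [[ 383.6 -322.2    7. ]]
(365, 208.5) 7 [[ 548.8 -378.1    7. ]]
(370.8, 211) 7 [[ 540.3 -398.8    7. ]]
(368, 254) 180 [[ 375.  -331.1  180. ]]
(369, 211) 7 [[ 540.1 -392.3    7. ]]
```

The square is standing, peak at about (378, -333, 180), flange yaw about -19°. The case yaw is 8.1° and the hinge end is at about (689, -168). I'll move above the square to look closer.

>>> drive_tool(
  steps=[
    {"travel": [-37, -23, -4.4], "delta_rot": [0, 0, 0], "fingers": 0},
    {"travel": [-37, -23, -4.4], "delta_rot": [0, 0, 0], "fingers": 0},
    {"travel": [-37, -23, -4.4], "delta_rot": [0, 0, 0], "fingers": 0},
    {"travel": [-37, -23, -4.4], "delta_rot": [0, 0, 0], "fingers": 0},
    {"travel": [-37, -23, -4.4], "delta_rot": [0, 0, 0], "fingers": 0},
    {"travel": [-37, -23, -4.4], "delta_rot": [0, 0, 0], "fingers": 0},
    {"travel": [-37, -23, -4.4], "delta_rot": [0, 0, 0], "fingers": 0},
    {"travel": [-37, -23, -4.4], "delta_rot": [0, 0, 0], "fingers": 0},
    {"travel": [-37, -23, -4.4], "delta_rot": [0, 0, 0], "fingers": 0},
    {"travel": [-37, -23, -4.4], "delta_rot": [0, 0, 0], "fingers": 0},
    {"travel": [-12, -45, -3], "delta_rot": [0, 0, 0], "fingers": 0},
    {"travel": [-12, -45, -3], "delta_rot": [0, 0, 0], "fingers": 0},
    {"travel": [-12, -45, -3], "delta_rot": [0, 0, 0], "fingers": 0},
    {"travel": [-12, -45, -3], "delta_rot": [0, 0, 0], "fingers": 0},
    {"travel": [-12, -45, -3], "delta_rot": [0, 0, 0], "fingers": 0},
    {"travel": [-12, -45, -3], "delta_rot": [0, 0, 0], "fingers": 0},
    {"travel": [-12, -45, -3], "delta_rot": [0, 0, 0], "fingers": 0},
    {"travel": [-12, -45, -3], "delta_rot": [0, 0, 0], "fingers": 0},
    {"travel": [-12, -45, -3], "delta_rot": [0, 0, 0], "fingers": 0},
    {"travel": [-12, -45, -3], "delta_rot": [0, 0, 1], "fingers": 0},
  ],
)

```text
clock: 2.6
position: [440.2, -266.3, 330.0]
eef_rot: [-0.0, 0.126, 0.992, 0.0]
wrist_force: [0.8, 0.4, 0.4]
opening: 85.7
grip_force: 0.0
```

```bash
python3 - <<'E'
from h import *
import pickle
w=cam('wrist');pickle.dump(w,open('w1.pkl','wb'))
cv2.imwrite('pics/w1.png',w['image'][:,:,::-1])
s=status.sense();print(s['clock'],s['position'],s['eef_rot'],s['joint_pos'].round(2));print(-w['R'].T@w['t'],w['R'][2])
E
```

```text
2.65 [ 439.60460064 -270.55780365  329.30002476] [-7.22994623e-04  1.28384313e-01  9.91723901e-01 -8.05745362e-04] [-0.62  0.02  1.29 -0.    1.83 -1.94]
[ 368.68519079 -248.7351969   447.67410053] [ 0.27840521 -0.07107645 -0.95783019]
```

View pics/w1.png

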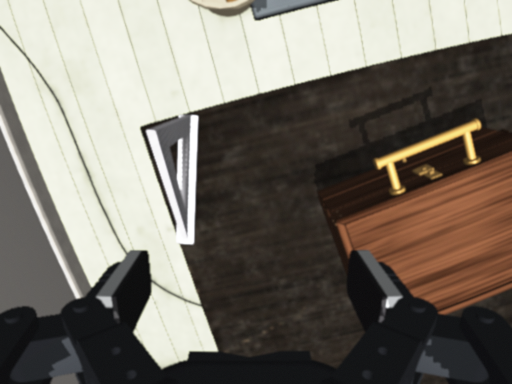

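The wrist view shows the square's flange edge (right white line) from (197, 115) to (187, 243), with the sloping edge to its left and the peak at about (150, 130). The pull bar runs from (380, 162) to (478, 125). Next I'll fit these.

```bash
python3 - <<'E'
from h import *
import pickle
w=pickle.load(open('w1.pkl','rb'));im=w['image'];G=cv2.GaussianBlur(im.min(2).astype(float),(0,0),.7)
def sub(l,sgn):
    g=sgn*np.diff(l);k=g.argmax();k=min(max(k,1),len(g)-2);a=g[k-1:k+2];return k+.5+(a[2]-a[0])/(2*(2*a[1]-a[0]-a[2]))
E_=np.array([(188+sub(G[v,188:212],-1),v) for v in range(122,238)])
X=onz(w,E_,7)[:,:2].astype(np.float32)
vx,vy,x,y=cv2.fitLine(X,cv2.DIST_HUBER,0,.01,.01).ravel();
if vx<0:vx,vy=-vx,-vy
d=np.array([vx,vy]);n=np.array([vy,-vx]);print('flange left edge',x,y,np.degrees(np.arctan2(vy,vx)),np.abs((X-[x,y])@n).max())
print('centre line pt',np.array([x,y])+12*n)
m=(im.min(2)>195).astype(np.uint8);
v,u=np.nonzero(m[105:255,140:205]);print(u.min()+140,u.max()+140,v.min()+105,v.max()+105)
P=cloud(w)
for uv,z in [((197.5,115),7),((190,116),7),((187,244),7),((148,130),180),((157,127),180)]:
    p=onz(w,[uv],z)[0];print(uv,p.round(1),'along',(p[:2]-[x,y])@d,'perp',(p[:2]-[x,y])@n, P[int(uv[1])+2,int(uv[0])].round())
q=P[105:255,140:205].reshape(-1,3);b=m[105:255,140:205].ravel()>0
q=q[b];hi=q[q[:,2]>100];hi=hi[hi[:,2]<200];print('slope pts',len(hi),'perp',np.percentile((hi[:,:2]-[x,y])@n,[5,25,50,75,95]))
a=(hi[:,:2]-[x,y])@d;print('a+z',np.percentile(a+hi[:,2],[10,50,90]))
cv2.imwrite('pics/w1c.png',cv2.resize(im[105:255,135:210,::-1],None,fx=4,fy=4,interpolation=0))
# pull bar
hsv=cv2.cvtColor(im,cv2.COLOR_RGB2HSV)
ym=((hsv[...,0]>15)&(hsv[...,0]<35)&(hsv[...,1]>110)&(hsv[...,2]>80)).astype(np.uint8);ym[:,:360]=0;ym[220:]=0
v,u=np.nonzero(ym);pts=np.array([[u0,v[u==u0].min()] for u0 in range(400,455)],float)
Y=onz(w,pts,99)[:,:2].astype(np.float32);print('bar front edge',Y[[0,-1]],np.degrees(np.arctan2(*(Y[-1]-Y[0])[::-1])))
E
```

```text
flange left edge 469.51694 -348.72595 -18.860098 0.22443199
centre line pt [ 465.63785 -360.08167]
140 204 105 254
(197.5, 115) [ 380.8 -319.2    7. ] along -93.46312044802538 perp 0.6998520010875531 [ 383. -321.    7.]
(190, 116) [ 379.6 -328.8    7. ] along -91.532806976366 perp 10.24986791338338 [ 382. -328.   16.]
(187, 244) [ 549.5 -386.2    7. ] along 87.76418209626448 perp 9.624800220541648 [ 555. -389.    1.]
(148, 130) [ 377.1 -332.8  180. ] along -92.63903330539142 perp 14.774086763018227 [ 379. -334.  176.]
(157, 127) [ 376.7 -325.1  180. ] along -95.46949906875152 perp 7.619481239936228 [ 378. -328.  172.]
slope pts 537 perp [ 9.68025955 11.08614757 12.97432094 14.86379507 16.37842259]
a+z [86.46147512 87.21585839 87.92295272]
bar front edge [[ 463.93512  -108.651306]
 [ 455.81012   -47.731373]] 97.5968
```

View pics/w1c.png

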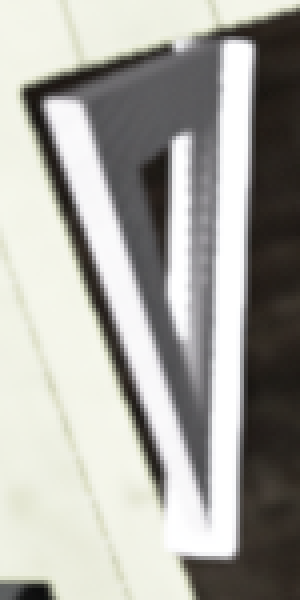

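>>> drive_tool(
  steps=[
    {"travel": [16.7, -37, 0], "delta_rot": [0, 0, 0], "fingers": 0},
    {"travel": [16.6, -37, 0], "delta_rot": [0, 0, 0], "fingers": 0},
    {"travel": [0, 0, 0], "delta_rot": [0, 0, 4.1], "fingers": 0.3},
    {"travel": [0, 0, 30], "delta_rot": [0, 0, 0], "fingers": 0.4},
    {"travel": [0, 0, 30], "delta_rot": [0, 0, 0], "fingers": 0.4},
    {"travel": [0, 0, 30], "delta_rot": [0, 0, 0], "fingers": 0.4},
    {"travel": [0, 0, 30], "delta_rot": [0, 0, 0], "fingers": 0.4},
    {"travel": [0, 0, 30], "delta_rot": [0, 0, 0], "fingers": 0.4},
    {"travel": [0, 0, 23], "delta_rot": [0, 0, 0], "fingers": 0.4},
    {"travel": [0, 0, 0], "delta_rot": [0, 0, 0], "fingers": 0.4},
    {"travel": [0, 0, 0], "delta_rot": [0, 0, 0], "fingers": 0.4},
  ],
)

```text
clock: 4.03
position: [390.1, -328.3, 158.3]
eef_rot: [0.001, 0.161, 0.987, -0.0]
wrist_force: [0.2, -0.5, 0.5]
opening: 51.1
grip_force: 0.0
```

```bash
python3 - <<'E'
from h import *
s=status.sense();print(s['clock'],s['position'],s['eef_rot'],s['opening'],s['wrist_force'],s['joint_pos'].round(2))
E
```

```text
4.025 [ 390.08838077 -328.31780303  158.31377018] [ 5.36062193e-04  1.61161289e-01  9.86927880e-01 -3.34225340e-04] 51.06166929670028 [ 0.15586897 -0.49909349  0.45029373] [-0.77  0.06  1.59  0.    1.49 -2.02]
```

>>> drive_tool(
  steps=[
    {"travel": [0, -5.5, 2], "delta_rot": [0, 0, 0], "fingers": 0.4},
    {"travel": [0, 0, 0], "delta_rot": [0, 0, 0], "fingers": 0.7},
    {"travel": [0, 0, 0], "delta_rot": [0, 0, 0], "fingers": 1},
    {"travel": [0, 0, 0], "delta_rot": [0, 0, 0], "fingers": 1},
    {"travel": [0, 0, 0], "delta_rot": [0, 0, 0], "fingers": 1},
    {"travel": [0, 0, 0], "delta_rot": [0, 0, 0], "fingers": 1},
    {"travel": [0, 0, 0], "delta_rot": [0, 0, 0], "fingers": 1},
  ],
)

```text
clock: 4.9
position: [388.1, -333.4, 155.6]
eef_rot: [0.0, 0.161, 0.987, -0.0]
wrist_force: [-1.8, -0.5, 3.8]
opening: 7.2
grip_force: 59.0
```

```bash
python3 - <<'E'
from h import *
s=status.sense();print(s['clock'],s['position'],s['eef_rot'],s['opening'],s['grip_force'],s['wrist_force'],s['wrist_torque'])
w=cam('wrist');cv2.imwrite('pics/w2.png',w['image'][:,:,::-1])
E
```

```text
4.9 [ 388.05084963 -333.35250896  155.56610344] [ 1.17159779e-04  1.61161288e-01  9.86928069e-01 -1.13253324e-04] 7.151529259456298 59.03636894188821 [-1.75152024 -0.48365595  3.75652981] [0.05504768 0.2605917  0.02086482]
```

View pics/w2.png

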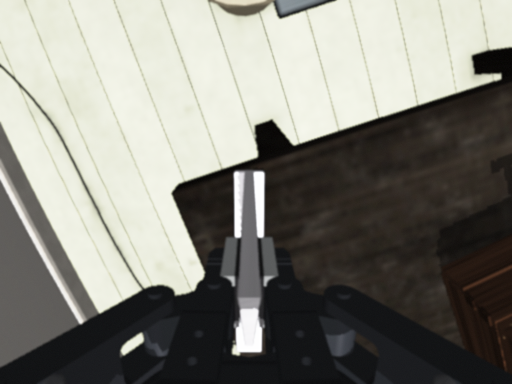

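The wrist view confirms the square is held squarely between the pads. Next I'll lift it, turn it and carry it to beside the case.

>>> drive_tool(
  steps=[
    {"travel": [0, 0, -12], "delta_rot": [0, 0, 0], "fingers": 1},
    {"travel": [0, 0, -13], "delta_rot": [0, 0, 0], "fingers": 1},
    {"travel": [0, 0, 0], "delta_rot": [0, 0, -6.7], "fingers": 1},
    {"travel": [0, 0, 0], "delta_rot": [0, 0, -6.7], "fingers": 1},
    {"travel": [0, 0, 0], "delta_rot": [0, 0, -6.7], "fingers": 1},
    {"travel": [0, 0, 0], "delta_rot": [0, 0, -6.8], "fingers": 1},
    {"travel": [-24, 10, 0], "delta_rot": [0, 0, 0], "fingers": 1},
    {"travel": [-24, 10, 0], "delta_rot": [0, 0, 0], "fingers": 1},
    {"travel": [-24, 10, 0], "delta_rot": [0, 0, 0], "fingers": 1},
    {"travel": [-24, 10, 0], "delta_rot": [0, 0, 0], "fingers": 1},
    {"travel": [-24, 10, 0], "delta_rot": [0, 0, 0], "fingers": 1},
    {"travel": [-24, 10, 0], "delta_rot": [0, 0, 0], "fingers": 1},
    {"travel": [-24, 10, 0], "delta_rot": [0, 0, 0], "fingers": 1},
    {"travel": [-24, 10, 0], "delta_rot": [0, 0, 0], "fingers": 1},
    {"travel": [-24, 9, 0], "delta_rot": [0, 0, 0], "fingers": 1},
    {"travel": [-19, 8, 0], "delta_rot": [0, 0, 0], "fingers": 1},
    {"travel": [0, 0, 0], "delta_rot": [0, 0, 0], "fingers": 1},
    {"travel": [0, 0, 0], "delta_rot": [0, 0, 0], "fingers": 1},
  ],
)

```text
clock: 7.2
position: [606.1, -203.5, 180.3]
eef_rot: [-0.0, -0.073, 0.997, 0.0]
wrist_force: [-0.6, 0.1, -2.3]
opening: 7.2
grip_force: 58.5
```

```bash
python3 - <<'E'
from h import *
import pickle
t=cam('top');w=cam('wrist');s=status.sense();pickle.dump((t,w),open('p3.pkl','wb'))
print(s['clock'],s['position'],s['eef_rot'],s['opening'],s['wrist_force'],s['wrist_torque'])
a=np.array([.9901,.1402]);print('along',s['position'][:2]@a,'perp',s['position'][:2]@[-a[1],a[0]])
A=t['image'][150:270,230:390,::-1];A=cv2.resize(A,None,fx=3,fy=3);B=cv2.resize(w['image'][:,:,::-1],(480,360))
cv2.imwrite('pics/p3.png',np.vstack([A[:240],B]) if 0 else cv2.resize(np.hstack([A,B]),(800,300)))
E
```

```text
7.3 [ 605.96387665 -203.70551331  180.48314781] [-4.16612199e-05 -7.24007621e-02  9.97375620e-01 -4.53688130e-06] 7.069461113131994 [ 0.0096638   0.14058029 -2.56410649] [0.00560897 0.19048279 0.02889541]
along 571.405321304061 perp -286.6449642322891
```

View pics/p3.png

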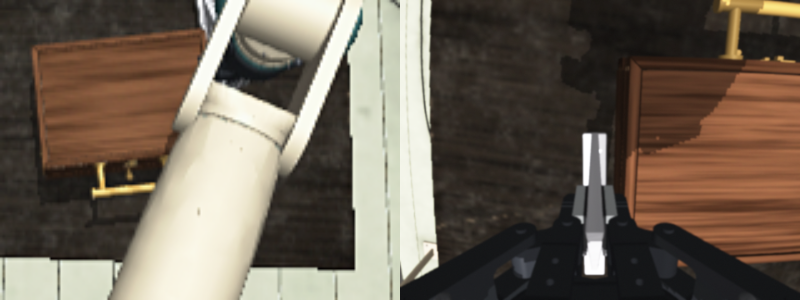

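The combined picture shows the square held parallel to the case's right side, with a clear gap. In the wrist half the lid edge is at about full-image px (294–301, 77–307). I'll measure the lid edge's direction and offset there.

```bash
python3 - <<'E'
from h import *
import pickle
t,w=pickle.load(open('p3.pkl','rb'));im=w['image']
G=cv2.GaussianBlur(im[...,0].astype(float),(0,0),1)
for v in (110,150,200,250,290): print(v,G[v,270:312:2].astype(int).tolist())
P=cloud(w)
for v in (110,150,200,250): 
  print(v,[tuple(P[v,u].round().astype(int)) for u in range(278,306,4)])
E
```

```text
110 [39, 40, 42, 38, 30, 30, 29, 27, 28, 31, 29, 38, 65, 82, 90, 95, 96, 93, 79, 56, 68]
150 [30, 35, 43, 36, 33, 31, 28, 27, 31, 31, 36, 58, 74, 87, 98, 100, 91, 73, 56, 69, 80]
200 [45, 48, 40, 35, 36, 35, 36, 40, 37, 41, 61, 93, 122, 155, 166, 142, 104, 87, 114, 121, 121]
250 [97, 92, 61, 28, 21, 21, 21, 24, 44, 96, 126, 139, 158, 156, 131, 98, 123, 155, 157, 157, 156]
290 [20, 21, 20, 20, 21, 22, 23, 24, 23, 22, 21, 21, 21, 20, 21, 21, 32, 64, 92, 107, 114]
110 [(np.int64(544), np.int64(-190), np.int64(22)), (np.int64(542), np.int64(-190), np.int64(54)), (np.int64(541), np.int64(-190), np.int64(79)), (np.int64(540), np.int64(-190), np.int64(102)), (np.int64(539), np.int64(-190), np.int64(114)), (np.int64(539), np.int64(-188), np.int64(113)), (np.int64(538), np.int64(-186), np.int64(113))]
150 [(np.int64(574), np.int64(-186), np.int64(32)), (np.int64(569), np.int64(-186), np.int64(63)), (np.int64(565), np.int64(-187), np.int64(90)), (np.int64(561), np.int64(-187), np.int64(108)), (np.int64(560), np.int64(-186), np.int64(114)), (np.int64(560), np.int64(-184), np.int64(115)), (np.int64(560), np.int64(-182), np.int64(113))]
200 [(np.int64(611), np.int64(-180), np.int64(46)), (np.int64(602), np.int64(-182), np.int64(75)), (np.int64(594), np.int64(-183), np.int64(99)), (np.int64(589), np.int64(-183), np.int64(114)), (np.int64(589), np.int64(-181), np.int64(113)), (np.int64(588), np.int64(-178), np.int64(114)), (np.int64(588), np.int64(-176), np.int64(114))]
250 [(np.int64(597), np.int64(-193), np.int64(165)), (np.int64(597), np.int64(-191), np.int64(164)), (np.int64(596), np.int64(-189), np.int64(165)), (np.int64(620), np.int64(-177), np.int64(113)), (np.int64(620), np.int64(-175), np.int64(113)), (np.int64(620), np.int64(-172), np.int64(113)), (np.int64(620), np.int64(-169), np.int64(111))]
```

```bash
python3 - <<'E'
from h import *
import pickle
t,w=pickle.load(open('p3.pkl','rb'));P=cloud(w)
a=np.array([.9901,.1402]);n=np.array([-a[1],a[0]])
q=P[95:225,262:305].reshape(-1,3)
for z0,z1 in((15,75),(88,106)):
    s=q[(q[:,2]>z0)&(q[:,2]<z1)];s=s[abs(s[:,:2]@n+263)<8][:,:2].astype(np.float32)
    vx,vy,x,y=cv2.fitLine(s,cv2.DIST_HUBER,0,.01,.01).ravel();print(len(s),np.degrees(np.arctan(vy/vx)),'perp',np.median(s@n),'along',np.percentile(s@a,[5,95]))
s=P[95:240,225:300].reshape(-1,3);s=s[(s[:,2]>40)&(s[:,2]<195)];s=s[s[:,:2]@n<-270];
g=s[:,:2].astype(np.float32);vx,vy,x,y=cv2.fitLine(g,cv2.DIST_HUBER,0,.01,.01).ravel();print('sq/fingers',len(g),np.degrees(np.arctan(vy/vx)),np.percentile(g@n,[5,50,95]),np.percentile(g@a,[5,95]))
E
```

```text
994 7.931333 perp -264.22024617080683 along [504.18082817 593.70063968]
471 7.9230504 perp -264.2210203414917 along [502.65111019 573.97747847]
sq/fingers 999 -82.26353 [-291.39829281 -287.67284651 -283.53476799] [560.01873116 561.11314515]
```

>>> drive_tool(
  steps=[
    {"travel": [-1, 4, 8], "delta_rot": [0, 0, 0.3], "fingers": 1},
    {"travel": [0, 4, 8], "delta_rot": [0, 0, 0], "fingers": 1},
    {"travel": [0, 0, 6.5], "delta_rot": [0, 0, 0], "fingers": 1},
    {"travel": [0, 0, 2.2], "delta_rot": [0, 0, 0], "fingers": 1},
    {"travel": [0, 0, 0], "delta_rot": [0, 0, 0], "fingers": 1},
    {"travel": [0, 0, 0], "delta_rot": [0, 0, 0], "fingers": 1},
  ],
)

```text
clock: 8.05
position: [606.4, -195.2, 155.7]
eef_rot: [0.0, -0.07, 0.998, -0.0]
wrist_force: [-0.5, 0.0, -1.0]
opening: 7.2
grip_force: 58.6
```

>>> drive_tool(
  steps=[
    {"travel": [0, 1, 0], "delta_rot": [0, 0, 0], "fingers": 1},
    {"travel": [0, 1, 0], "delta_rot": [0, 0, 0], "fingers": 1},
    {"travel": [0, 0, 0], "delta_rot": [0, 0, 0], "fingers": 1},
  ],
)

```text
clock: 8.43
position: [606.1, -193.1, 155.7]
eef_rot: [0.0, -0.07, 0.998, -0.0]
wrist_force: [0.1, -0.6, -1.0]
opening: 7.3
grip_force: 58.6
```

```bash
python3 - <<'E'
from h import *
s=status.sense();a=np.array([.9901,.1402])
print(s['position'],s['eef_rot'],s['wrist_force'],s['wrist_torque'],s['position'][:2]@a,s['position'][:2]@[-a[1],a[0]])
E
```

```text
[ 606.09602812 -193.11182058  155.66895617] [ 1.73933280e-04 -7.01772360e-02  9.97534523e-01 -3.98359041e-05] [ 0.13300034 -0.57531109 -0.99685984] [-0.13063681 -0.00131128 -0.05402804] 573.021400191872 -276.1746766983279
```

>>> drive_tool(
  steps=[
    {"travel": [0, 0.6, 0], "delta_rot": [0, 0, 0], "fingers": 1},
    {"travel": [0, 0, 0], "delta_rot": [0, 0, 0], "fingers": 1},
  ],
)

```text
clock: 8.68
position: [606.0, -192.6, 155.7]
eef_rot: [0.0, -0.07, 0.998, -0.0]
wrist_force: [0.6, -0.0, -2.0]
opening: 7.2
grip_force: 58.7
```

>>> drive_tool(
  steps=[
    {"travel": [0, 0.6, 0], "delta_rot": [0, 0, 0], "fingers": 1},
    {"travel": [0, 0, 0], "delta_rot": [0, 0, 0], "fingers": 1},
  ],
)

```text
clock: 8.93
position: [605.9, -192.0, 155.6]
eef_rot: [0.0, -0.07, 0.998, -0.0]
wrist_force: [0.7, -1.3, -1.5]
opening: 7.0
grip_force: 58.7
```

>>> drive_tool(
  steps=[
    {"travel": [0, 0.6, 0], "delta_rot": [0, 0, 0], "fingers": 1},
    {"travel": [0, 0, 0], "delta_rot": [0, 0, 0], "fingers": 1},
  ],
)

```text
clock: 9.18
position: [605.8, -191.7, 155.7]
eef_rot: [0.0, -0.07, 0.998, -0.0]
wrist_force: [0.3, -1.5, -2.0]
opening: 7.7
grip_force: 58.6
```

>>> drive_tool(
  steps=[
    {"travel": [0, 0.6, 0], "delta_rot": [0, 0, 0], "fingers": 1},
    {"travel": [0, 0, 0], "delta_rot": [0, 0, 0], "fingers": 1},
  ],
)

```text
clock: 9.43
position: [605.8, -191.2, 155.7]
eef_rot: [0.0, -0.07, 0.998, -0.0]
wrist_force: [0.9, -5.1, -2.6]
opening: 7.3
grip_force: 58.5
```

```bash
python3 - <<'E'
from h import *
s=status.sense();a=np.array([.9901,.1402])
print(s['position'],s['eef_rot'],s['wrist_force'],s['wrist_torque'],s['position'][:2]@a,s['position'][:2]@[-a[1],a[0]])
E
```

```text
[ 605.76909319 -191.20953398  155.71716356] [ 2.41707549e-04 -7.00267445e-02  9.97544968e-01 -4.83628292e-04] [ 0.87713912 -5.14846169 -2.58389903] [-1.17626438 -0.32172431 -0.03428585] 572.964402504434 -274.2453864559716
```

>>> drive_tool(
  steps=[
    {"travel": [0.7, 0.5, 0.3], "delta_rot": [0, 0, 0], "fingers": 1},
    {"travel": [0, 0, 0], "delta_rot": [0, 0, 0], "fingers": 1},
    {"travel": [0, -0.8, 0], "delta_rot": [0, 0, 0], "fingers": 1},
    {"travel": [0, 0, 0], "delta_rot": [0, 0, 0], "fingers": 1},
  ],
)

```text
clock: 9.93
position: [605.4, -191.3, 155.7]
eef_rot: [0.001, -0.07, 0.998, -0.0]
wrist_force: [2.4, -4.3, -1.1]
opening: 7.5
grip_force: 58.7
```

>>> drive_tool(
  steps=[
    {"travel": [0, 0, 0], "delta_rot": [0, 0, 0], "fingers": 0.8},
    {"travel": [0, 0, 0], "delta_rot": [0, 0, 0], "fingers": 0.6},
    {"travel": [0, 0, 0], "delta_rot": [0, 0, 0], "fingers": 0.5},
    {"travel": [0, 0, 0], "delta_rot": [0, 0, 0], "fingers": 0.5},
    {"travel": [0, 0, -20], "delta_rot": [0, 0, 0], "fingers": 0.5},
    {"travel": [0, 0, -30], "delta_rot": [0, 0, 0], "fingers": 0.5},
    {"travel": [0, 0, -30], "delta_rot": [0, 0, 0], "fingers": 0.5},
    {"travel": [0, 0, -30], "delta_rot": [0, 0, 0], "fingers": 0.5},
    {"travel": [20, 0, -20], "delta_rot": [0, 0, 0], "fingers": 0.5},
    {"travel": [40, 0, 0], "delta_rot": [0, 0, 0], "fingers": 0.5},
    {"travel": [40, 0, 0], "delta_rot": [0, 0, 0], "fingers": 0.5},
    {"travel": [0, 0, 0], "delta_rot": [0, 0, 0], "fingers": 0.5},
    {"travel": [0, 0, 0], "delta_rot": [0, 0, 0], "fingers": 0.5},
  ],
)

```text
clock: 11.55
position: [506.5, -205.2, 286.7]
eef_rot: [0.001, -0.07, 0.998, -0.0]
wrist_force: [-0.5, -0.2, 0.6]
opening: 42.4
grip_force: 0.0
```

```bash
python3 - <<'E'
from h import *
import pickle
t=cam('top');w=cam('wrist');s=status.sense();pickle.dump((t,w),open('p4.pkl','wb'))
print(s['clock'],s['position'],s['eef_rot'],s['opening'])
A=cv2.resize(t['image'][150:270,230:390,::-1],(480,360));B=cv2.resize(w['image'][:,:,::-1],(480,360))
cv2.imwrite('pics/p4.png',cv2.resize(np.hstack([A,B]),(800,300)))
E
```

```text
11.65 [ 506.78143541 -205.0406933   285.84471627] [ 4.50478202e-04 -7.04335851e-02  9.97516363e-01 -1.12072457e-04] 42.58802205391964
```

View pics/p4.png

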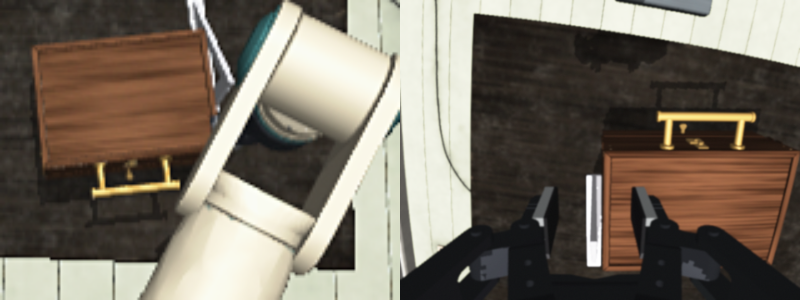

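The picture shows the square standing alone beside the case's right side, and the pull clear. Next I'll move over the pull and turn the tool 90°.

>>> drive_tool(
  steps=[
    {"travel": [5.8, 32.8, 0], "delta_rot": [0, 0, 0], "fingers": 0.5},
    {"travel": [5.8, 32.8, 0], "delta_rot": [0, 0, 0], "fingers": 0.5},
    {"travel": [5.8, 32.8, 0], "delta_rot": [0, 0, 0], "fingers": 0.5},
    {"travel": [5.8, 32.8, 0], "delta_rot": [0, 0, 0], "fingers": 0.5},
    {"travel": [0, 0, 0], "delta_rot": [0, 0, 9], "fingers": 0.65},
    {"travel": [0, 0, 0], "delta_rot": [0, 0, 9], "fingers": 0.65},
    {"travel": [0, 0, 0], "delta_rot": [0, 0, 9], "fingers": 0.65},
    {"travel": [0, 0, 0], "delta_rot": [0, 0, 9], "fingers": 0.65},
    {"travel": [0, 0, 0], "delta_rot": [0, 0, 9], "fingers": 0.65},
    {"travel": [0, 0, 0], "delta_rot": [0, 0, 9], "fingers": 0.65},
    {"travel": [0, 0, 0], "delta_rot": [0, 0, 9], "fingers": 0.65},
    {"travel": [0, 0, 0], "delta_rot": [0, 0, 9], "fingers": 0.65},
    {"travel": [0, 0, 0], "delta_rot": [0, 0, 9], "fingers": 0.65},
    {"travel": [0, 0, 0], "delta_rot": [0, 0, 9], "fingers": 0.65},
    {"travel": [0, 0, 0], "delta_rot": [0, 0, 0], "fingers": 0.65},
    {"travel": [0, 0, 0], "delta_rot": [0, 0, 0], "fingers": 0.65},
  ],
)

```text
clock: 13.65
position: [465.0, -78.4, 285.3]
eef_rot: [-0.0, 0.654, 0.756, 0.0]
wrist_force: [0.2, 0.0, -0.7]
opening: 30.1
grip_force: 0.0
```

```bash
python3 - <<'E'
from h import *
import pickle
w=pickle.load(open('p4.pkl','rb'))[1]
t=cam('top');w2=cam('wrist');s=status.sense();pickle.dump((t,w2),open('p5.pkl','wb'))
a=np.array([.9901,.1402]);n=np.array([-a[1],a[0]]);F=lambda X:np.c_[X[:,:2]@a,X[:,:2]@n]
p=s['position'];R=cv2.Rodrigues
print(s['clock'],p,s['eef_rot'],s['opening'],F(p[None]),s['joint_pos'].round(2))
im=w['image'];hsv=cv2.cvtColor(im,cv2.COLOR_RGB2HSV)
ym=((hsv[...,0]>15)&(hsv[...,0]<35)&(hsv[...,1]>110)&(hsv[...,2]>80)).astype(np.uint8);ym[:,:320]=0;ym[200:]=0;ym[:,462:]=0
v,u=np.nonzero(ym);print('bar px',u.min(),u.max(),v.min(),v.max())
f=np.array([[k,v[u==k].min()] for k in range(350,430,5)]);X=F(onz(w,f,99));print('front edge along',X[:,0].round(1))
l=np.array([[u.min(),v[u<u.min()+3].mean()],[u.max(),v[u>u.max()-3].mean()]]);print('ends',F(onz(w,l,99)).round(1))
A=cv2.resize(t['image'][150:260,230:330,::-1],(480,528),interpolation=cv2.INTER_CUBIC)
B=cv2.resize(w2['image'][:,:,::-1],(480,360));C=np.zeros((528,960,3),np.uint8);C[:,:480]=A;C[:360,480:]=B
cv2.imwrite('pics/p5.png',cv2.resize(C,(800,440)))
E
```

```text
13.75 [464.82928171 -78.44297724 285.2635697 ] [-7.81460399e-05  6.54950279e-01  7.55671969e-01  1.47979741e-05] 29.558471424596934 [[ 449.22976641 -142.83545706]] [-0.25 -0.11  1.5   0.    1.75 -0.39]
bar px 329 455 142 192
front edge along [444.3 444.3 444.2 444.2 444.2 444.1 444.1 444.  444.  444.8 444.8 444.7
 444.6 444.6 444.5 444.4]
ends [[ 449.6 -202. ]
 [ 449.1  -81.6]]
```

View pics/p5.png

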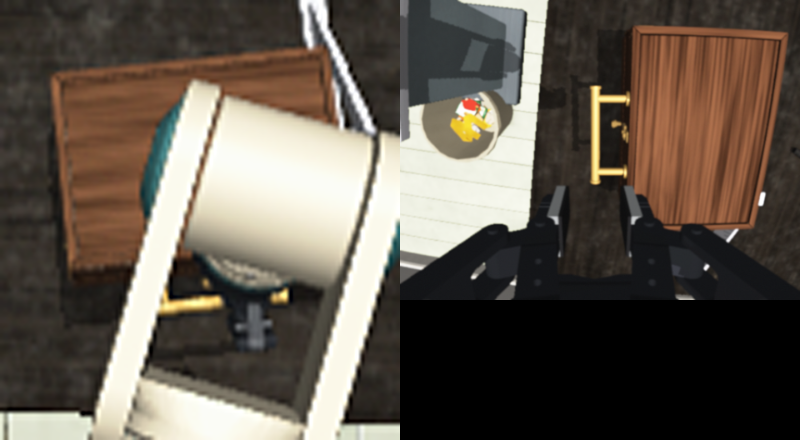

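The combined picture shows the tool over the pull bar, fingers either side, with the square beside the case. I'll check the square numerically before lifting.

```bash
python3 - <<'E'
from h import *
import pickle
a=np.array([.9901,.1402]);n=np.array([-a[1],a[0]])
for nm,c,box in (('top5',pickle.load(open('p5.pkl','rb'))[0],(130,190,296,335)),('w4',pickle.load(open('p4.pkl','rb'))[1],(215,345,225,262)),('w5',pickle.load(open('p5.pkl','rb'))[1],(240,345,380,500))):
    im=c['image'];m=np.zeros((384,512),bool);m[box[0]:box[1],box[2]:box[3]]=True
    m&=(im.min(2)>150)&(np.ptp(im.astype(int),axis=2)<25)
    P=cloud(c);q=P[m];al=q[:,:2]@a;pe=q[:,:2]@n
    k=(q[:,2]>25)&(q[:,2]<190)&(abs(pe+275)<10);print(nm,m.sum(),k.sum(),'perp',np.percentile(pe[k],[10,50,90]).round(1),'al+z',np.percentile((al+q[:,2])[k],[10,50,90]).round(1),'z',np.percentile(q[k,2],[5,95]).round())
    if k.sum()>20:
        f=q[k];vx,vy,x,y=cv2.fitLine(f[:,:2].astype(np.float32),cv2.DIST_HUBER,0,.01,.01).ravel();print(' yaw',np.degrees(np.arctan(vy/vx)), 'tilt dperp/dz',np.polyfit(f[:,2],f[:,:2]@n,1))
    k=(q[:,2]<14)&(q[:,2]>0)&(abs(pe+275)<20)
    if k.sum()>3: print(' flange',k.sum(),np.percentile(pe[k],[2,50,98]).round(1),'al',np.percentile(al[k],[2,98]).round(1))
E
```

```text
top5 213 68 perp [-277.2 -274.5 -271.7] al+z [740.7 742.6 744.7] z [ 36. 174.]
 yaw 7.8823776 tilt dperp/dz [ 4.10048469e-04 -2.74540446e+02]
 flange 55 [-287.6 -273.4 -263.4] al [615.7 742.1]
w4 1688 352 perp [-280.2 -278.7 -273.5] al+z [638.  740.7 741.7] z [ 41. 176.]
 yaw 9.763648 tilt dperp/dz [ 1.57188213e-03 -2.77756997e+02]
 flange 1226 [-288.9 -271.7 -264.4] al [563.1 739.1]
w5 234 103 perp [-278.1 -274.1 -272.4] al+z [740.3 741.3 741.7] z [ 99. 171.]
 yaw 7.96737 tilt dperp/dz [ 2.67210856e-03 -2.75108718e+02]
 flange 96 [-288.3 -275.5 -263.8] al [733.  745.6]
```

The square is flush, upright and within about 1 mm along the side (edge sum 741–742 against 741.7). Descending on the bar.

>>> drive_tool(
  steps=[
    {"travel": [0, 0, 30], "delta_rot": [0, 0, 0], "fingers": 0.65},
    {"travel": [0, 0, 30], "delta_rot": [0, 0, 0], "fingers": 0.65},
    {"travel": [0, 0, 30], "delta_rot": [0, 0, 0], "fingers": 0.65},
    {"travel": [0, 0, 30], "delta_rot": [0, 0, 0], "fingers": 0.65},
    {"travel": [0, 0, 20], "delta_rot": [0, 0, 0], "fingers": 0.65},
    {"travel": [0, 0, 20], "delta_rot": [0, 0, 0], "fingers": 0.65},
    {"travel": [0, 0, 20], "delta_rot": [0, 0, 0], "fingers": 0.65},
    {"travel": [0, 0, 0], "delta_rot": [0, 0, 0], "fingers": 0.65},
    {"travel": [0, 0, 0], "delta_rot": [0, 0, 0], "fingers": 0.8},
    {"travel": [0, 0, 0], "delta_rot": [0, 0, 0], "fingers": 1},
    {"travel": [0, 0, 0], "delta_rot": [0, 0, 0], "fingers": 1},
    {"travel": [0, 0, 0], "delta_rot": [0, 0, 0], "fingers": 1},
    {"travel": [0, 0, 0], "delta_rot": [0, 0, 0], "fingers": 1},
    {"travel": [0, 0, 0], "delta_rot": [0, 0, 0], "fingers": 1},
  ],
)

```text
clock: 15.5
position: [465.5, -78.6, 106.5]
eef_rot: [0.001, 0.656, 0.755, 0.001]
wrist_force: [0.5, 0.1, 6.5]
opening: 8.1
grip_force: 58.7
```

```bash
python3 - <<'E'
from h import *
s=status.sense();a=np.array([.9901,.1402]);n=np.array([-a[1],a[0]])
p=s['position'];print(p,s['eef_rot'],s['opening'],s['grip_force'],s['wrist_force'],s['wrist_torque'],'along',p[:2]@a,p[:2]@n)
# arc in tool axes: ty = along, tz = -up ; start angle b0
r=np.hypot(209,16);b0=np.arctan2(16,209)
th=np.radians(np.linspace(0,45,19));x=-r*np.cos(b0+th);z=r*np.sin(b0+th)
print(np.c_[np.diff(x),-np.diff(z)].round(1).tolist(), x[-1]-x[0],z[-1]-z[0])
E
```

```text
[465.48412114 -78.6119055  106.52485731] [1.12054819e-03 6.55688700e-01 7.55030191e-01 6.95551578e-04] 8.12700841071413 58.74622464179993 [0.50770596 0.14185748 6.48953575] [ 0.05393225 -0.10107874  0.02319605] along 449.8544391903833 -143.09452141793957
[[0.9, -9.1], [1.3, -9.1], [1.7, -9.0], [2.1, -8.9], [2.5, -8.8], [2.8, -8.7], [3.2, -8.6], [3.6, -8.4], [4.0, -8.2], [4.3, -8.1], [4.7, -7.9], [5.0, -7.7], [5.3, -7.4], [5.6, -7.2], [6.0, -6.9], [6.3, -6.7], [6.5, -6.4], [6.8, -6.1]] 72.52839123099633 143.0990257669732
```

>>> drive_tool(
  steps=[
    {"travel": [0, 0.4, -4.5], "delta_rot": [0, 0, 0], "fingers": 1},
    {"travel": [0, 0.5, -4.6], "delta_rot": [0, 0, 0], "fingers": 1},
    {"travel": [0, 1.3, -9.1], "delta_rot": [0, 0, 0], "fingers": 1},
    {"travel": [0, 1.7, -9], "delta_rot": [0, 0, 0], "fingers": 1},
    {"travel": [0, 2.1, -8.9], "delta_rot": [0, 0, 0], "fingers": 1},
    {"travel": [0, 2.5, -8.8], "delta_rot": [0, 0, 0], "fingers": 1},
    {"travel": [0, 0, 0], "delta_rot": [0, 0, 0], "fingers": 1},
  ],
)

```text
clock: 16.38
position: [473.1, -77.5, 150.2]
eef_rot: [-0.0, 0.656, 0.755, -0.0]
wrist_force: [4.3, -1.9, -4.7]
opening: 8.0
grip_force: 58.4
```

>>> drive_tool(
  steps=[
    {"travel": [0, 2.8, -8.7], "delta_rot": [0, 0, 0], "fingers": 1},
    {"travel": [0, 3.2, -8.6], "delta_rot": [0, 0, 0], "fingers": 1},
    {"travel": [0, 3.6, -8.4], "delta_rot": [0, 0, 0], "fingers": 1},
    {"travel": [0, 4, -8.2], "delta_rot": [0, 0, 0], "fingers": 1},
    {"travel": [0, 0, 0], "delta_rot": [0, 0, 0], "fingers": 1},
  ],
)

```text
clock: 17.0
position: [486.2, -75.6, 185.1]
eef_rot: [-0.0, 0.656, 0.755, -0.001]
wrist_force: [-5.5, -4.1, 0.8]
opening: 7.6
grip_force: 58.6
```

```bash
python3 - <<'E'
from h import *
s=status.sense();a=np.array([.9901,.1402]);n=np.array([-a[1],a[0]])
p=s['position'];print(s['clock'],p,s['eef_rot'],s['opening'],s['wrist_force'],s['wrist_torque'],'along',p[:2]@a,p[:2]@n)
th=np.degrees(np.arctan2(p[2]-6-83,658.7-p[:2]@a))-4.38;print(th, np.hypot(p[2]-89,658.7-p[:2]@a))
E
```

```text
17.0 [486.22847186 -75.58214992 185.12362198] [-3.99920484e-04  6.55805853e-01  7.54929223e-01 -6.25706011e-04] 7.625100760599952 [-5.45887347 -4.09767026  0.78548521] [-0.55593193  0.99456077  0.01478251] along 470.8181925685646 -143.003118387864
22.715080249415536 211.04341796652125
```

Forces are low and the lid is at about 23°. Continuing.

>>> drive_tool(
  steps=[
    {"travel": [0, 4.3, -8.1], "delta_rot": [0, 0, 0], "fingers": 1},
    {"travel": [0, 4.7, -7.9], "delta_rot": [0, 0, 0], "fingers": 1},
    {"travel": [0, 5, -7.7], "delta_rot": [0, 0, 0], "fingers": 1},
    {"travel": [0, 5.3, -7.4], "delta_rot": [0, 0, 0], "fingers": 1},
    {"travel": [0, 5.6, -7.2], "delta_rot": [0, 0, 0], "fingers": 1},
    {"travel": [0, 6, -6.9], "delta_rot": [0, 0, 0], "fingers": 1},
    {"travel": [0, 6.3, -6.7], "delta_rot": [0, 0, 0], "fingers": 1},
    {"travel": [0, 6.5, -6.4], "delta_rot": [0, 0, 0], "fingers": 1},
    {"travel": [0, 0, 0], "delta_rot": [0, 0, 0], "fingers": 1},
    {"travel": [0, 0, 0], "delta_rot": [0, 0, 0], "fingers": 1},
  ],
)

```text
clock: 18.25
position: [528.7, -69.6, 245.5]
eef_rot: [-0.0, 0.656, 0.755, -0.001]
wrist_force: [-14.3, -3.1, 12.0]
opening: 7.6
grip_force: 59.7
```

```bash
cat > lid.py <<'E'
from h import *
import pickle
s=status.sense();a=np.array([.9901,.1402]);n=np.array([-a[1],a[0]])
p=s['position'];print(s['clock'],p,s['opening'],s['grip_force'],s['wrist_force'],s['wrist_torque'],'along',p[:2]@a,p[:2]@n)
print('from TCP',np.degrees(np.arctan2(p[2]-6-83,658.7-p[:2]@a))-4.38,np.hypot(p[2]-89,658.7-p[:2]@a))
D={}
for nm in('top','scene'):
    c=cam(nm);D[nm]=c;P=cloud(c);q=P.reshape(-1,3);im=c['image'].reshape(-1,3).astype(int)
    al=q[:,:2]@a;pe=q[:,:2]@n
    k=(al>500)&(al<670)&(pe>-255)&(pe<-30)&(q[:,2]>120)&(q[:,2]<260)&(im[:,0]>im[:,2]+20)
    X=np.c_[al,q[:,2]][k]
    # lid top plane: distance from hinge 30 -> robust line fit
    if k.sum()>50:
        z=X-[658.7,83]
        for ang in [45]:
            t=np.radians(ang);nn=np.array([np.sin(t),np.cos(t)]);d=z@nn;X=X[abs(d-31)<9]
        vx,vy,x,y=cv2.fitLine(X.astype(np.float32),cv2.DIST_HUBER,0,.01,.01).ravel();ang=-np.degrees(np.arctan(vy/vx))
        print(nm,k.sum(),len(X),'top-plane angle',ang,'dist',np.median((X-[658.7,83])@[np.sin(np.radians(ang)),np.cos(np.radians(ang))]))
    k=(im.min(1)>150)&(np.ptp(im,axis=1)<25)&(abs(pe+275)<10)&(q[:,2]>25)&(q[:,2]<190)&(al>540)&(al<750)
    if k.sum()>10: print(' sq',k.sum(),np.median(pe[k]),np.median((al+q[:,2])[k]))
pickle.dump(D,open('lid.pkl','wb'))
E
python3 lid.py
```

```text
18.25 [528.73703002 -69.55913456 245.47285702] 7.569862456728875 59.68024134635925 [-14.29917165  -3.07912929  12.03495387] [-0.42168937  2.44283739  0.04382249] along 513.750342752466 -142.9994307369803
from TCP 42.809316738090374 213.29359605925845
top 615 306 top-plane angle 42.64413 dist 28.33681339533718
scene 444 185 top-plane angle 41.942787 dist 31.779122251555137
```

>>> drive_tool(
  steps=[
    {"travel": [0, 2.5, -4], "delta_rot": [0, 0, 0], "fingers": 1},
    {"travel": [0, 2.5, -4], "delta_rot": [0, 0, 0], "fingers": 1},
    {"travel": [0, 0, 0], "delta_rot": [0, 0, 0], "fingers": 1},
    {"travel": [0, 0, 0], "delta_rot": [0, 0, 0], "fingers": 1},
  ],
)

```text
clock: 18.85
position: [534.4, -68.7, 251.0]
eef_rot: [-0.0, 0.656, 0.755, -0.0]
wrist_force: [-5.2, -2.3, 2.4]
opening: 7.6
grip_force: 59.1
```

```bash
python3 lid.py; python3 - <<'E'
import pickle
from h import *
D=pickle.load(open('lid.pkl','rb'))
w=cam('wrist');pickle.dump(w,open('w6.pkl','wb'))
A=cv2.resize(D['top']['image'][130:240,220:340,::-1],(396,363),interpolation=cv2.INTER_CUBIC);B=cv2.resize(w['image'][:,:,::-1],(400,300));S=cv2.resize(D['scene']['image'][120:260,180:400,::-1],(400,255))
C=np.zeros((600,800,3),np.uint8);C[:363,:396]=A;C[:300,400:]=B;C[300:555,400:]=S
cv2.imwrite('pics/p6.png',C)
E
```

```text
18.85 [534.41206873 -68.74457528 250.97991801] 7.615711988028797 59.07918155193329 [-5.17347054 -2.34593488  2.44374261] [-0.58958594  1.04008539 -0.01977758] along 519.4833997967643 -142.98857602467314
from TCP 44.94198665904147 213.58547611980413
top 595 418 top-plane angle 44.02914 dist 29.343743309094314
scene 361 164 top-plane angle 43.287323 dist 32.753743620113156
```

View pics/p6.png

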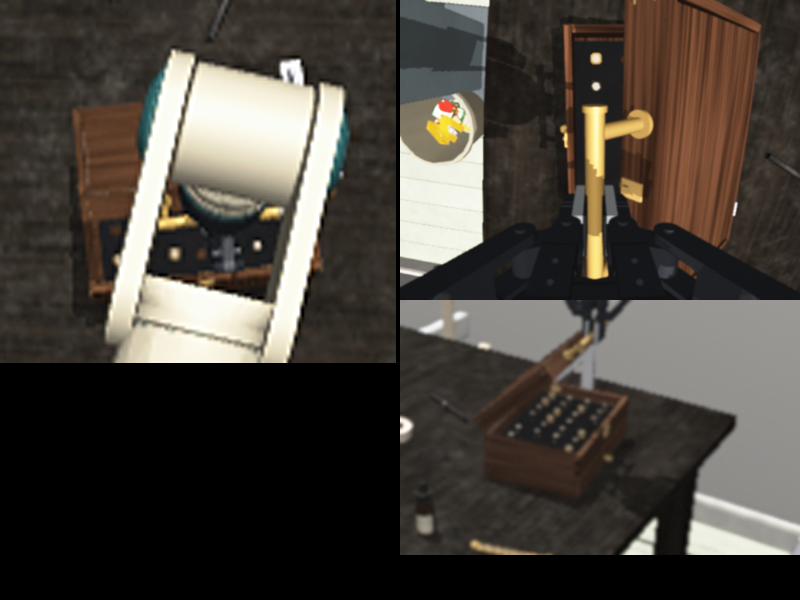

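The picture shows the lid held half open by the pull bar, pinched between the pads, with the square's far corner still beside the case. All the estimates put the lid at about 44°, so I'll go 1° further and measure its top plane from the wrist depth.

>>> drive_tool(
  steps=[
    {"travel": [0, 1.4, -1.3], "delta_rot": [0, 0, 0], "fingers": 1},
    {"travel": [0, 1.4, -1.3], "delta_rot": [0, 0, 0], "fingers": 1},
    {"travel": [0, 0, 0], "delta_rot": [0, 0, 0], "fingers": 1},
    {"travel": [0, 0, 0], "delta_rot": [0, 0, 0], "fingers": 1},
  ],
)

```text
clock: 19.5
position: [537.1, -68.4, 253.4]
eef_rot: [-0.0, 0.656, 0.755, -0.0]
wrist_force: [-4.3, -2.6, 1.8]
opening: 7.9
grip_force: 59.0
```

```bash
cat > wl.py <<'E'
from h import *
w=cam('wrist');P=cloud(w);a=np.array([.9901,.1402]);n=np.array([-a[1],a[0]])
q=P[10:230,355:465].reshape(-1,3)   # lid top region in the wrist view
q=q[np.isfinite(q[:,0])];al=q[:,:2]@a;pe=q[:,:2]@n
X=np.c_[al-658.7,pe,q[:,2]-83];d=X[:,0]*.7071+X[:,2]*.7071
k=(abs(d-31)<10)&(pe>-260)&(pe<-26)&(X[:,2]>10);X=X[k]
for _ in range(4):
    A=np.c_[X[:,:2],np.ones(len(X))];c=np.linalg.lstsq(A,X[:,2],rcond=None)[0];r=A@c-X[:,2];X=X[abs(r)<3*r.std()+.5]
print('wrist plane',len(X),'angle',np.degrees(np.arctan(-c[0])),'perp slope',c[1],'dist',c[2]*np.cos(np.arctan(c[0])),'std',r.std())
E
python3 wl.py; python3 lid.py
```

```text
wrist plane 18899 angle 44.82479358785067 perp slope 0.0020261099578623987 dist 28.90443292630725 std 0.6671802848994868
19.55 [537.11495444 -68.3511035  253.39507859] 7.7022088675118265 58.95264208316803 [-5.01892561 -3.90380329  1.45232107] [-0.58335257  1.12163779  0.04883457] along 522.2146916797601 -142.97794418878925
from TCP 45.91961119590833 213.66792284162474
top 592 437 top-plane angle 44.794388 dist 29.443783238989397
scene 321 168 top-plane angle 42.33809 dist 35.31737811032421
```

```bash
python3 - <<'E'
from h import *
import pickle
a=np.array([.9901,.1402]);n=np.array([-a[1],a[0]])
for nm in('top','wrist'):
    c=pickle.load(open('lid.pkl','rb'))['top'] if nm=='top' else cam('wrist')
    im=c['image'].reshape(-1,3).astype(int);q=cloud(c).reshape(-1,3);al=q[:,:2]@a;pe=q[:,:2]@n
    k=(im.min(1)>140)&(np.ptp(im,axis=1)<30)&(abs(pe+275)<20)&(al>640)&(al<760)&(q[:,2]>0)&(q[:,2]<100)
    print(nm,k.sum(),np.percentile(pe[k],[2,50,98]).round(1),np.percentile(al[k],[2,98]).round(1)); h=k&(q[:,2]>20);print(h.sum(),np.median(pe[h]) if h.any() else 0,np.median((al+q[:,2])[h]) if h.any() else 0)
s=status.sense();print(s['joint_velocities'].round(3),s['clock'])
E
```

```text
top 29 [-286.2 -276.4 -264.3] [717.5 741.5]
3 -275.7521636638753 742.9191521319913
wrist 51 [-286.5 -275.5 -264.7] [737.3 745.4]
0 0 0
[-0.    -0.002  0.     0.001  0.001 -0.   ] 19.7
```

The square hasn't moved and is still flush. The lid is held at about 45°, so I'm handing in.

```bash
python3 -c "
from station import robot
print(robot.hand_in())"
```

```text
the job is handed in; nothing more can be done
None
```

The job is handed in: the square stands released and flush against the case's right side, its sloping edge within about 1 mm of the hinge end, and the gripper still holds the lid open at about 45° (measured 44.8–45.0°, except the scene camera's poor 42.3°).

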